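# Latch the drying chamber's door

### The job

The door of the small drying chamber is standing ajar on its gasket. Flip the wire loop of the draw latch on top of the chamber forward over the keeper hook on the door, then press the latch lever back and down past centre until it lies flat and holds the door drawn in. Leave the other things on and around the chamber where they stand.

Things in the scene. Friction and masses are not known exactly. Their poses are not given: they have to be found in the camera images.
- chamber: Fixed white box, steel door, 230 (x) by 260 (y) by 150 mm high. Origin on the bench below the latch lever's pivot; x points from the door to the back, y along the hinge lines, z up. Box from x = -35 to +195 mm, flat top at z = 150; the door covers its front, x = -40 to -68. The latch is on the top near the door, mid-width: two cheeks (y = -25 to +25, x = -9 to +9, up to z = 176) carry the lever.
- latch_pivot (a point): The lever's pivot, 20 mm above the chamber's top, mid-width of the latch.
- lever (a joint): Latch lever, a flat strap 36 mm wide, 72 mm long from its pivot. Rad: 0 = flat, pointing to chamber +x (upper face 24 mm above the top, upturned end 30); 1.57 = upright; 1.95 = stop, leaning to the door. Stays where left (1 N at its end moves it). With the loop hooked, pressing it down needs about 5 N at its end, most in mid-travel; near 0.2 it passes centre and holds itself down.
- lever_tip (a point): Point on the upturned end of the lever, 70 mm from the pivot, mid-width.
- bail (a joint): Wire loop of the latch, rad relative to the lever: 0 = in line with the lever, reaching past its end; -0.4 = stop, leaning back behind the lever; grows as it swings over to the door (about 1.6 when hooked with the lever at its raised stop, about 3.1 when latched). Swings freely and falls by its weight.
- bail_bar (a point): Middle of the loop's cross bar, a 6 mm steel rod 56 mm long along y. Side rods (5 mm, at y = -28 and +28, either side of the lever) run 69 mm from the bar to pins on the lever 18 mm from its pivot, so the loop just swings past the lever's end. It starts leaning back, away from the door: pushing bar and lever together to the door tips it over.
- door (a joint): Door, hinged along its bottom edge. Angle in rad: 0.044 = ajar (its top about 7 mm out, pushed by the springy gasket), 0 = hard shut. A properly closed latch holds it at about 0.008 to 0.02.
- keeper (a point): Seat of the bar in the keeper hook on the door's top edge, 12 mm above the chamber's top, door side of the hook's upright. Hook 36 mm wide, 23 high; its lip (18 to 23 mm above the top) juts 6 mm outward; the bar must drop outside the lip onto the foot (9 mm high). Bar clears the lip only with the lever beyond 1.5 rad; else it lands on top, and pushing the lever on to the door drops it in.
- weigh_jar: Small glass weighing jar, 40 mm across, 45 mm high, on the chamber's top; origin at its foot. Leave alone.
- sample_tin: Aluminium sample tin, 48 mm across, 28 mm high, on the chamber's top; origin at its foot. Leave alone.
- petri: Clear dish, 88 mm across, 14 mm high, on the bench before the door. Leave alone.
- reagent: Amber bottle, 66 mm across, 130 mm high, beside the chamber. Leave alone.
- beaker: Glass beaker, 70 mm across, 90 mm high, beside the chamber on the other side. Leave alone.
- spatula: Steel spatula lying on the bench, 170 mm. Leave alone.
- wash: White plastic bottle, 64 mm across, 150 mm high. Leave alone.

How it is judged:
By the outcome, as a careful person would: the job done as asked, in the order asked, and still so for the second after the job is handed in, with the robot touching nothing.
It also fails if it takes over 38 s, if anything falls off the work surface, if the arm or the gripper's body presses on something with over 40 N, if the wrist force passes 120 N, or if a joint passes its speed limit or range.

### The arm

A 6-joint arm with a two-finger parallel gripper is mounted at the origin on the work surface. World frame = base frame: x ahead of the robot, y to its left, z up, the work surface at z = 0. Lengths are in m, angles in rad, forces in N, time in s.
With the tool pointing down it reaches from about 0.35 to 1 m from the base axis. Payload 7.1 kg.
Tool frame: the origin (TCP) lies at the very end of the fingers, on their centre line; the grasp point (between the pads) lies 19 mm behind it (robot.grip_point_offset is the distance from the TCP to the grasp point, in m); z points along the fingers, y is the line along which they close (so a half turn about z gives the same grasp; the last joint's range is limited). The gripper opens to 85 mm and grips with 20 to 120 N. Pads are 22 mm wide; open, the fingers measure 114 mm over their backs; the gripper's body (76 mm by 85 mm) begins 54 mm behind the grasp point. The pads swing forward as they close: fully open they stand 13 mm farther back than shut.
Start: joints at [-1.145, 0.423, 1.63, -0, 1.089, -0.019], TCP at [0.269, -0.564, 0.199] pointing down, gripper open.
Joint ranges: [-3, 3], [-0.9, 2.11], [0.09, 2.58], [-1.31, 4.45], [0.11, 2.69], [-2.54, 2.54]. Speed limits (rad/s): [2.39, 2.39, 3.01, 3.14, 3.14, 3.14].

### API

Orientations are given as a 3x3 rotation matrix whose columns are the frame's x, y, z axes.
In Python, from station import robot gives the robot as it stands. The module is installed in compiled form; this text tells all that it offers. Calls block until the motion is done:
- robot.movep(position, orientation): joint-space move of the TCP to a pose.
- robot.move_linear(position, orientation=None, v=0.15, until_force=None): straight line of the TCP; orientation=None keeps the orientation; v is the mean speed in m/s. With until_force (N) it stops when the force on the tool has changed by that much, and returns True; else False.
- robot.move_j(angles): joint-space move.
- robot.move_gripper(opening): opening from 0.0 (shut) to 1.0 (fully open); the grip force is fixed at half the most; returns when the fingers have stopped.
- robot.wait(seconds).
- robot.inverse_kinematics(position, orientation): joint angles nearest the present ones, or None.
- robot.snapshot(name): name is "scene" or "top"; returns the picture (400x640x3 uint8, red, green, blue); there is no depth.
- robot.camera_info(name): a dict with "mtx" (3x3 intrinsics, pixels), "world_from_camera" (4x4, takes a point from camera to world coordinates). Camera axes: x right, y down, z forward; pixel columns grow to the right and rows downward; lengths in m; the calibration is good to about 2 mm. A picture is of the moment at which its call begins. camera_info takes no time and is no camera call.
A pose or a line that the arm cannot do raises robot.IKError and nothing moves.
- robot.finish_job(): hands the job in; it is judged then, once.
Readings, each from a call of its own:
- robot.read_time_s(): time.
- robot.read_joint_pos(): joint angles.
- robot.read_joint_velocities(): joint speeds.
- robot.read_joint_efforts(): joint torques, N m.
- robot.read_tool_pos(): TCP position.
- robot.read_tcp_rot(): TCP orientation.
- robot.read_force(): force on the tool from outside, world axes, zero at the start.
- robot.read_torque(): the same for the moment, N m.
- robot.read_opening(): opening from 0.0 (shut) to 1.0 (fully open).
- robot.read_grip_force(): force on a finger pad.
Only numpy, scipy, OpenCV 4.12 (cv2) and the standard library are available. Lean on these libraries where they do the work, as an engineer would, in place of code of your own. Each camera call takes 0.05 s, during which the arm holds its last target. There are 200 camera calls.

## Working session

There is one attempt and no reset: what is moved stays moved. The work goes in short steps, each a Python script; the robot and the scene stay as the last script left them, time stands still between calls to the robot, and variables do not carry over. Pictures are saved under pics/ and viewed, at most 10 in all, crops included, and the job is handed in when it is done.

```bash
mkdir -p pics
python3 - <<'E'
from station import robot
import cv2
for n in("scene","top"):
    im=robot.snapshot(n); cv2.imwrite(f"pics/{n}0.png",im[:,:,::-1])
    c=robot.camera_info(n); print(n,c["mtx"].round(1).tolist(),c["world_from_camera"].round(4).tolist())
print(robot.read_tcp_rot().round(3).tolist(),robot.grip_point_offset)
E
```

```text
scene [[403.4, 0.0, 320.7], [0.0, 403.4, 199.4], [0.0, 0.0, 1.0]] [[0.5259, 0.6455, -0.5538, 1.2166], [0.8504, -0.3884, 0.3549, -0.4514], [0.0141, -0.6576, -0.7532, 1.063], [0.0, 0.0, 0.0, 1.0]]
top [[463.4, 0.0, 323.5], [0.0, 463.4, 196.4], [0.0, 0.0, 1.0]] [[0.0057, -0.9982, 0.0602, 0.4393], [-0.9999, -0.0047, 0.0166, -0.0178], [-0.0162, -0.0603, -0.998, 1.6267], [0.0, 0.0, 0.0, 1.0]]
[[0.903, 0.43, -0.001], [0.43, -0.903, 0.001], [-0.0, -0.001, -1.0]] 0.0187
```

View pics/scene0.png

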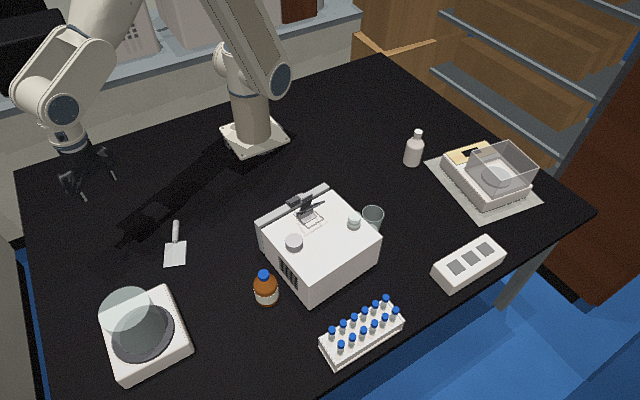

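View pics/top0.png

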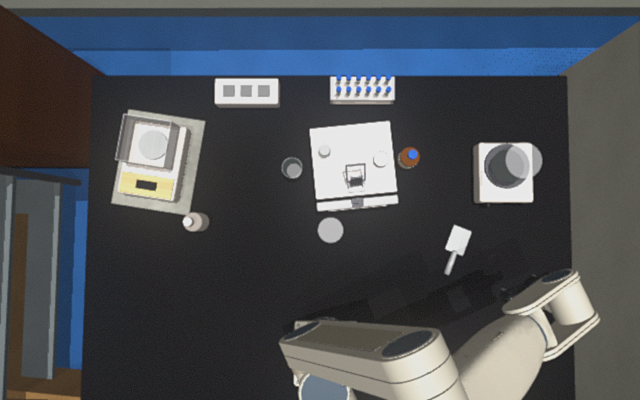

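The door faces the robot. In the top view the chamber is at about (353,165) and the latch at about (355,180), with the door's top edge at (357,203). The petri dish is at (330,230). I'll zoom in on the latch.

Run:
```python
import cv2,numpy as np
a=cv2.imread("pics/top0.png")[110:220,295:415]; b=cv2.imread("pics/scene0.png")[170:280,245:385]
a=cv2.resize(a,None,fx=5,fy=5,interpolation=cv2.INTER_CUBIC);b=cv2.resize(b,None,fx=5,fy=5,interpolation=cv2.INTER_CUBIC)
cv2.imwrite("pics/ta.png",a);cv2.imwrite("pics/sb.png",b)
```

```text
(no output)
```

View pics/ta.png

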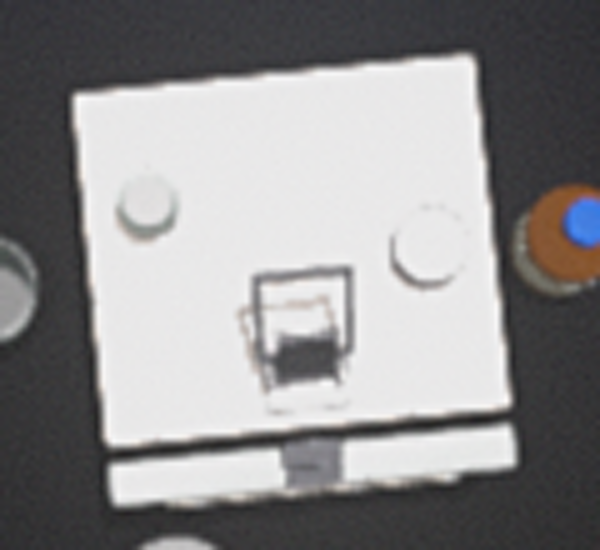

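View pics/sb.png

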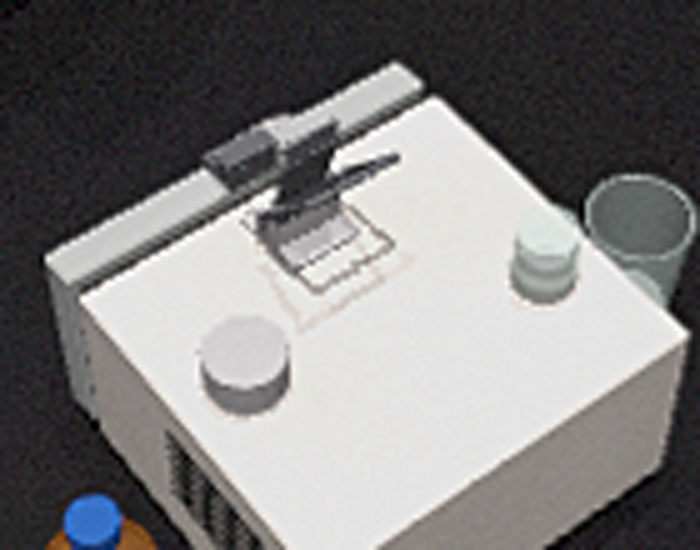

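The top view shows the box's top corners clearly, with the loop bar at crop (255–352, 270) and the lever at (305,355). I'll get the chamber pose from the corners and triangulate the bar.

```bash
cat > h.py <<'E'
import numpy as np
from station import robot
def ray(n,u,v):
    c=robot.camera_info(n);T=c["world_from_camera"];d=T[:3,:3]@np.linalg.solve(c["mtx"],[u,v,1.]);return T[:3,3],d/np.linalg.norm(d)
def plane(n,u,v,z):
    o,d=ray(n,u,v);return o+d*(z-o[2])/d[2]
def tri(a,b):
    (o,d),(p,e)=ray("top",*a),ray("scene",*b)
    s=np.linalg.lstsq(np.c_[d,-e],p-o,rcond=None)[0];x,y=o+d*s[0],p+e*s[1];return (x+y)/2,np.linalg.norm(x-y)
def proj(n,P):
    c=robot.camera_info(n);T=c["world_from_camera"];q=c["mtx"]@(T[:3,:3].T@(np.asarray(P)-T[:3,3]));return q[:2]/q[2]
E
python3 - <<'E'
from h import *
np.set_printoptions(precision=4,suppress=True)
t=lambda x,y:(295+(x+.5)/5-.5,110+(y+.5)/5-.5)
s=lambda x,y:(245+(x+.5)/5-.5,170+(y+.5)/5-.5)
C=[plane("top",*t(*p),.15)[:2] for p in((73,93),(475,55),(512,412),(105,447))]  # back-left,back-right,front-right,front-left
bl,br,fr,fl=C;print(C)
print([np.linalg.norm(a-b) for a,b in((bl,br),(br,fr),(fr,fl),(fl,bl))])
ex=(bl+br-fl-fr);ey=(bl+fl-br-fr);yaw1=np.arctan2(ex[1],ex[0]);yaw2=np.arctan2(-ey[0],ey[1]);print("yaw",yaw1,yaw2)
yaw=(yaw1+yaw2)/2;R=np.array([[np.cos(yaw),-np.sin(yaw)],[np.sin(yaw),np.cos(yaw)]])
o=sum(C)/4-R@[.08,0];print("origin top",o,yaw)
S=[plane("scene",*s(*p),.15)[:2] for p in((82,297),(437,97),(688,335))] # fr? fl, bl
print("scene corners fr,fl,bl",S, [R.T@(p-o) for p in S])
for b in((360,265),(330,188),(400,157),(258,220)):
    P,e=tri(t(303,271),s(*b));print("bar",b,np.r_[R.T@(P[:2]-o),P[2]],e)
P,e=tri(t(305,340),s(310,140)); print(np.r_[R.T@(P[:2]-o),P[2]],e)
for x,y,z in((0,0,.17),(0,.025,.176),(0,-.025,.176),(-.062,0,.162),(0,.018,.24),(0,-.018,.24)):
    W=np.r_[R@[x,y]+o,z];a=proj("top",W);b=proj("scene",W);print((x,y,z),(a-[295,110])*5,(b-[245,170])*5)
E
```

```text
[array([0.7486, 0.0541]), array([ 0.7739, -0.2045]), array([ 0.5438, -0.2274]), array([0.5202, 0.0319])]
[np.float64(0.2598598275450977), np.float64(0.23127577292090865), np.float64(0.2603844761196307), np.float64(0.22949355008234978)]
yaw 0.09793024258309432 0.09415193349312435
origin top [ 0.567  -0.0942] 0.09604108803810935
scene corners fr,fl,bl [array([ 0.5527, -0.2234]), array([0.5271, 0.031 ]), array([0.7508, 0.0534])] [array([-0.0266, -0.1273]), array([-0.0277,  0.1285]), array([0.1972, 0.1293])]
bar (360, 265) [ 0.0643 -0.0028  0.1775] 0.004631827675580998
bar (330, 188) [ 0.0527 -0.0053  0.235 ] 0.010423324688432599
bar (400, 157) [0.0612 0.0112 0.2566] 0.027194306701965067
bar (258, 220) [ 0.0448 -0.0234  0.2159] 0.050004136695135856
[0.0144 0.0021 0.2337] 0.0011194129462576445
(0, 0, 0.17) [302.4029 370.0673] [290.6968 197.8362]
(0, 0.025, 0.176) [263.2176 372.8703] [325.7272 171.3452]
(0, -0.025, 0.176) [342.609  365.5978] [254.6494 211.292 ]
(-0.062, 0, 0.162) [310.9995 468.5239] [230.1024 141.8609]
(0, 0.018, 0.24) [278.6511 362.6471] [314.8526 101.9277]
(0, -0.018, 0.24) [338.4404 357.1677] [261.4199 130.9524]
```

Corners check out: 260 × 230 mm, yaw 0.096. The lever leans back at about 1.25 rad and the bar is near chamber (0.052, 0, 0.237). Next I'll push the bar and lever over to the door with shut fingers, starting behind the bar.

```bash
cat >> h.py <<'E'
O=np.array([.567,-.0942]);Y=.096;c,s=np.cos(Y),np.sin(Y)
R=np.array([[c,s,0],[s,-c,0],[0,0,-1.]])
def W(x,z,y=0.): return np.r_[O+[c*x-s*y,s*x+c*y],z]
def pic(tag):
    import cv2
    a=cv2.resize(robot.snapshot("top")[110:220,295:415],None,fx=3.3,fy=3.3,interpolation=cv2.INTER_CUBIC)
    b=cv2.resize(robot.snapshot("scene")[160:260,245:365],None,fx=3.3,fy=3.3,interpolation=cv2.INTER_CUBIC)
    b=cv2.resize(b,(a.shape[1],a.shape[0]));cv2.imwrite(f"pics/{tag}.png",np.hstack([a,b])[:,:,::-1])
E
python3 - <<'E'
from h import *
robot.move_gripper(0)
robot.movep(W(.10,.34),R)
robot.move_linear(W(.095,.228),v=.2)
print(robot.read_force().round(1),robot.read_time_s())
for x,z,v in((.03,.234,.08),(.0,.245,.06),(-.045,.249,.06)):
    print(robot.move_linear(W(x,z),v=v,until_force=20),(robot.read_tool_pos()-W(0,0)).round(3),robot.read_force().round(1))
pic("p1");print(robot.read_time_s())
E
```

```text
[ 0.5 -0.3 -0. ] 3.8583
False [0.03  0.003 0.234] [ 0.2 -0.3  0.7]
False [ 0.    -0.     0.245] [ 0.5 -0.2  0.8]
False [-0.044 -0.004  0.249] [-0.1 -0.1  0.2]
6.5083
```

View pics/p1.png

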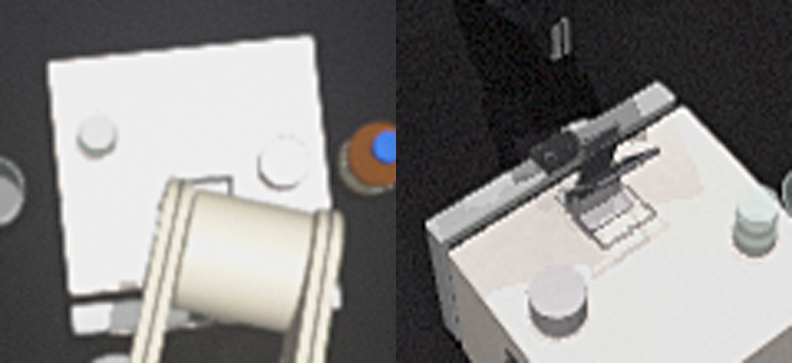

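The tool passed with no contact, and the latch hasn't moved. The fingertips appear at right crop (560,40), well above the bar. My bar height was wrong, so I'll look at the latch more closely.

Run:
```python
from h import *
import cv2
b=cv2.imread("pics/scene0.png")[185:235,285:335];a=cv2.imread("pics/top0.png")[155:215,335:375]
b=cv2.resize(b,(480,480),interpolation=cv2.INTER_CUBIC);a=cv2.resize(a,(320,480),interpolation=cv2.INTER_CUBIC)
cv2.imwrite("pics/z.png",np.hstack([b,a]))
print("tcp in scene",proj("scene",robot.read_tool_pos()),proj("scene",W(-.045,.249)))
for L,B in((1.25,.85),):
  for y in(-.028,.028):
    for q in((.018*np.cos(L),.17+.018*np.sin(L)),(.018*np.cos(L)+.069*np.cos(B),.17+.018*np.sin(L)+.069*np.sin(B)),(.07*np.cos(L),.17+.07*np.sin(L))):
      print(y,np.round(q,3),((proj("scene",W(*q,y))-[285,185])*9.6).round(),((proj("top",W(*q,y))-[335,155])*8+[480,0]).round())
```

```text
tcp in scene [293.26085315 181.53196854] [293.18983054 181.46023222]
-0.028 [0.006 0.187] [106. 255.] [717. 207.]
-0.028 [0.051 0.239] [195. 238.] [715.  74.]
-0.028 [0.022 0.236] [134. 179.] [722. 152.]
0.028 [0.006 0.187] [261. 168.] [573. 220.]
0.028 [0.051 0.239] [356. 147.] [567.  88.]
0.028 [0.022 0.236] [294.  91.] [574. 165.]
```

View pics/z.png

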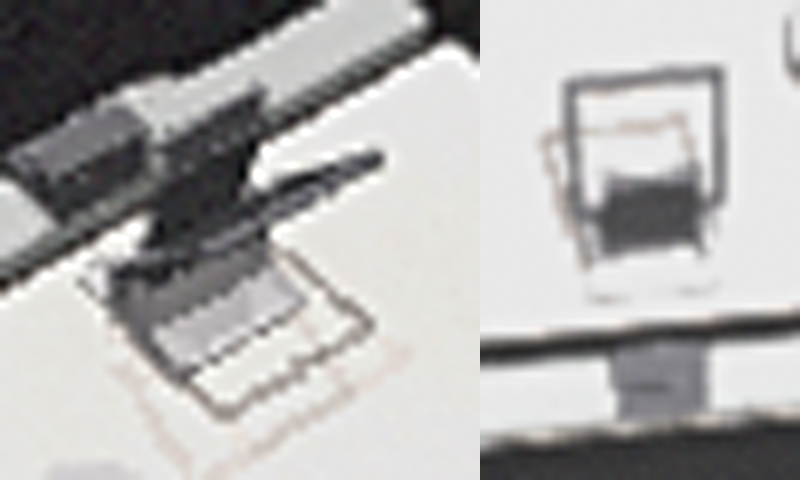

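Run:
```python
from h import *
import numpy as np
Rm=np.array([[c,-s],[s,c]])
S=lambda x,y:(285+(x+.5)/9.6-.5,185+(y+.5)/9.6-.5)
T=lambda x,y:(335+(x-480+.5)/8-.5,155+(y+.5)/8-.5)
for n,a,b in(("bar+",(570,80),(378,158)),("bar-",(720,71),(225,240)),("barmid",(645,76),(302,199)),("lev top+",(607,178),(265,88)),("lev top-",(697,178),(165,130))):
    P,e=tri(T(*a),S(*b));print(n,np.r_[Rm.T@(P[:2]-O),P[2]].round(4),round(e,4))
    # scene ray at y of known
for n,b,y in(("bar+",(378,158),.028),("lev+",(265,88),.018),("lev-",(165,130),-.018)):
    o,d=ray("scene",*S(*b));o2=Rm.T@(o[:2]-O);d2=Rm.T@d[:2];t=(y-o2[1])/d2[1];print(n,o2[0]+t*d2[0],o[2]+t*d[2])
```

```text
bar+ [0.0561 0.0287 0.2399] 0.0027
bar- [ 0.0551 -0.026   0.242 ] 0.0064
barmid [0.0555 0.0014 0.2406] 0.0046
lev top+ [0.0176 0.0182 0.2419] 0.0019
lev top- [ 0.0145 -0.015   0.2434] 0.0026
bar+ 0.05920626566622578 0.24330098431524438
lev+ 0.019474693356107076 0.24370998216855755
lev- 0.021348307377711095 0.25171998104151017
```

Run:
```python
from h import *
import cv2
print(robot.read_opening(),robot.read_tool_pos(),robot.read_time_s())
cv2.imwrite("pics/f.png",cv2.resize(robot.snapshot("scene")[100:220,220:380],None,fx=5,fy=5)[:,:,::-1])
```

```text
0.0036777200567210976 [ 0.52255064 -0.098479    0.24900112] 6.5083
```

View pics/f.png

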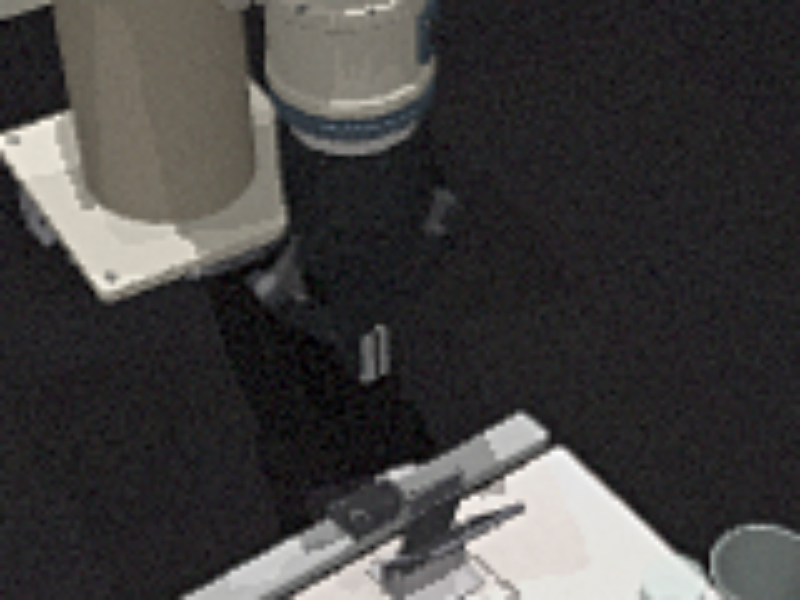

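The fingers are shut. Their visible end appears about 5 px (around 13 mm) above the projected TCP, so the physical tip may sit higher than its nominal position. I'll repeat the pass 15 mm lower with a force guard.

Run:
```python
from h import *
robot.move_linear(W(-.03,.29),v=.3)
robot.move_linear(W(.095,.29),v=.3)
robot.move_linear(W(.095,.213),v=.2)
for x,z,v in((.07,.213,.1),(.03,.221,.08),(.0,.231,.06),(-.02,.236,.06)):
    r=robot.move_linear(W(x,z),v=v,until_force=20);print(r,(robot.read_tool_pos()-W(0,0)).round(3),robot.read_force().round(1))
    if r:break
pic("p2");print(robot.read_time_s())
```

```text
False [0.07  0.006 0.215] [ 0.5 -0.  -0.4]
False [0.03  0.003 0.221] [ 1.1 -0.   0.1]
False [ 0.    -0.     0.231] [ 0.3 -0.1  0.3]
False [-0.02  -0.002  0.236] [ 0.3  0.3 -0.7]
10.275
```

View pics/p2.png

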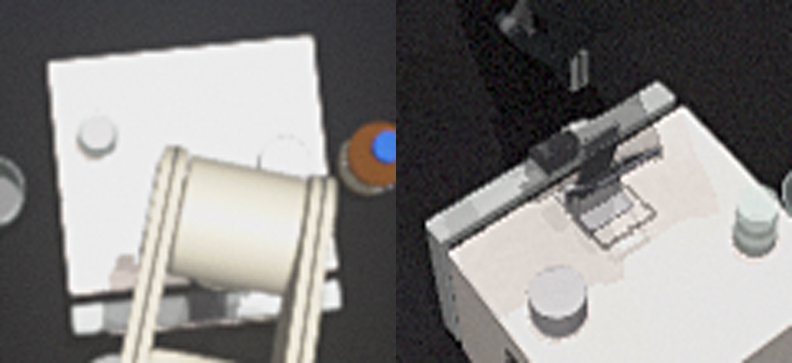

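Still no contact: the tip at right crop (580,90) is again clearly above the bar. I'll go another 18 mm lower, where the space behind the bar is free.

Run:
```python
from h import *
import cv2
robot.move_linear(W(-.02,.27),v=.3)
robot.move_linear(W(.095,.27),v=.3)
robot.move_linear(W(.095,.195),v=.2)
ims=[robot.snapshot("scene")]
for x,z,v in((.05,.197,.1),(.03,.200,.08),(.005,.205,.06)):
    r=robot.move_linear(W(x,z),v=v,until_force=20);print(r,(robot.read_tool_pos()-W(0,0)).round(3),robot.read_force().round(1));ims.append(robot.snapshot("scene"))
    if r:break
cv2.imwrite("pics/p3.png",np.vstack([np.hstack([cv2.resize(i[140:240,255:355],(300,300),interpolation=cv2.INTER_CUBIC) for i in ims[k:k+2]]) for k in(0,2)])[:,:,::-1] if len(ims)==4 else ims[-1])
print(robot.read_time_s(),proj("scene",robot.read_tool_pos()))
```

```text
False [0.05  0.005 0.198] [0.  0.2 0. ]
False [0.03  0.003 0.2  ] [-0.2  0.4  0.1]
False [0.005 0.    0.205] [ 0.2  0.6 -0.4]
13.375 [303.92943237 202.6729643 ]
```

View pics/p3.png

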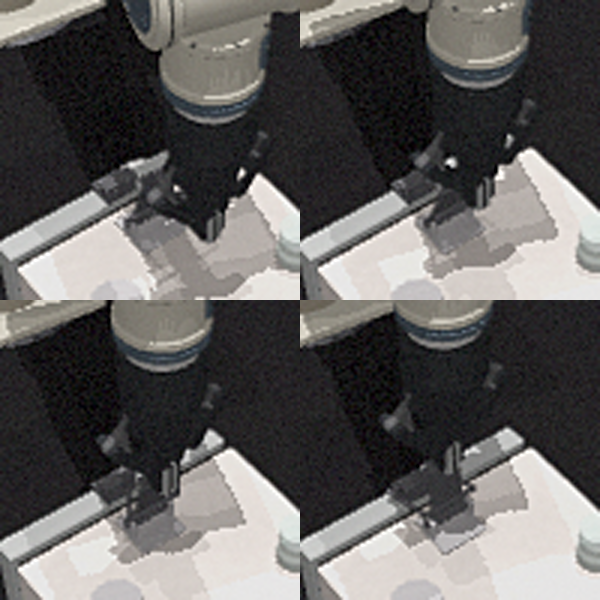

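Now the finger is behind the latch and the dark bar band has moved with it. I'll continue the push towards the door, then lift and look.

Run:
```python
from h import *
import cv2
for x,z,v in((-.012,.215,.06),(-.03,.224,.06)):
    r=robot.move_linear(W(x,z),v=v,until_force=20);print(r,(robot.read_tool_pos()-W(0,0)).round(3),robot.read_force().round(1))
    if r:break
robot.move_linear(W(-.03 if not r else -.01,.30),v=.3)
im=robot.snapshot("scene")
cv2.imwrite("pics/p4.png",cv2.resize(im[150:240,255:355],None,fx=6,fy=6,interpolation=cv2.INTER_CUBIC)[:,:,::-1])
print(robot.read_time_s())
```

```text
False [-0.012 -0.001  0.215] [ 0.2  0.1 -0. ]
False [-0.03  -0.003  0.224] [ 0.5  0.4 -0.7]
14.7833
```

View pics/p4.png

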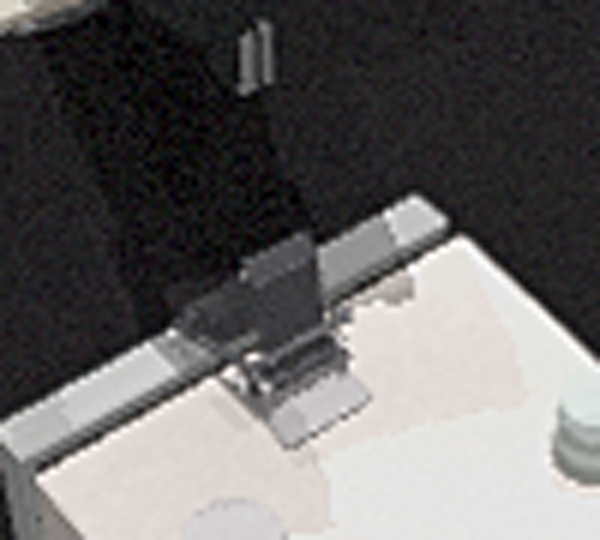

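The loop has flipped: the bar no longer reaches backwards, and the lever's end runs from (243,278) to (310,235), over the keeper. Those were my ten views, so from here I work by numbers. First the tip height offset and the lever angle.

Run:
```python
from h import *
Rm=np.array([[c,-s],[s,c]])
def aty(px,y):
    o,d=ray("scene",*px);o2=Rm.T@(o[:2]-O);d2=Rm.T@d[:2];t=(y-o2[1])/d2[1];return np.r_[o2[0]+t*d2[0],o[2]+t*d[2]].round(4)
S=lambda x,y:(255+(x+.5)/6-.5,150+(y+.5)/6-.5)
for n,p,y in(("lev+",(312,236),.018),("lev-",(243,278),-.018),("hook- top",(175,325),-.018)):
    q=aty(S(*p),y);print(n,q,"ang",np.arctan2(q[1]-.17,q[0]),"r",np.hypot(q[1]-.17,q[0]))
for nom,px in(((-.045,.249),(294,176.4)),((-.03,.30),S(250,95)),((.095,.195),(325,220))):
    p=proj("scene",W(*nom));print("tip",nom,p.round(1),px,[ (z,proj("scene",W(nom[0],nom[1]+z)).round(1)) for z in(.01,.015,.02)])
# clear of the view, then top picture: dark pixels in the latch area, in chamber coords
robot.move_linear(W(-.09,.32),v=.3); robot.movep(W(.05,.36,-.28),R)
im=robot.snapshot("top").astype(int); np.save("pics/t5.npy",im); np.save("pics/s5.npy",robot.snapshot("scene"))
g=im.sum(2)//3
for v in range(172,216):print(v,' '.join(f"{k:3d}" for k in g[v,342:374]))
print(robot.read_time_s())
```

```text
lev+ [-0.0065  0.2404] ang 1.6628648441306726 r 0.0706994342268734
lev- [-0.011   0.2312] ang 1.748636020333819 r 0.06218070440257168
hook- top [-0.0763  0.1366] ang -2.728975969729415 r 0.08329015548070494
tip (-0.045, 0.249) [293.2 181.5] (294, 176.4) [(0.01, array([293.1, 179. ])), (0.015, array([293. , 177.7])), (0.02, array([292.9, 176.4]))]
tip (-0.03, 0.3) [295.7 171.5] (296.25, 165.41666666666666) [(0.01, array([295.6, 168.9])), (0.015, array([295.5, 167.5])), (0.02, array([295.4, 166.1]))]
tip (0.095, 0.195) [323.4 225.4] (325, 220) [(0.01, array([323.5, 223.1])), (0.015, array([323.5, 222. ])), (0.02, array([323.6, 220.8]))]
172 231 232 232 231 232 231 231 232 232 231 231 230 231 231 233 232 231 232 231 233 231 231 233 231 231 231 231 231 233 231 231 230
173 232 231 232 231 232 232 232 232 232 232 232 231 232 232 232 231 233 232 232 232 232 230 232 231 232 232 232 231 231 232 231 232
174 231 232 232 232 232 232 232 232 232 231 231 232 232 232 231 231 233 227 226 226 231 231 232 232 232 232 232 232 232 232 231 231
175 232 231 231 232 232 232 232 228 226 225 228 231 233 231 2
[... 4658 characters left out ...]
  52  52  55  53  54  56  55  55
211  49  52  48  51  49  51  55  51  52  50  58  49  55  55  56  55  55  56  57  54  58  57  57  56  54  56  62  58  59  59  59  57
212  55  49  50  53  53  56  53  51  55  54  51  54  54  56  55  57  58  60  60  61  58  59  57  59  61  60  59  58  61  58  61  60
213  57  55  57  56  51  55  54  58  55  50  58  53  58  60  57  59  56  57  60  61  59  61  60  56  59  54  60  59  57  62  58  58
214  58  59  58  58  59  54  61  61  59  57  57  57  60  60  58  60  57  62  61  55  57  56  62  59  61  56  55  58  59  59  57  55
215  62  59  58  58  60  63  59  62  58  60  56  62  60  58  56  57  60  58  58  61  57  55  57  60  59  61  60  58  56  56  59  59
16.4417
```

The loop's side rods now run over the door to a bar at about rows 203–204. The visible tip sits about 18 mm above nominal, so I'll measure that with a light touch on the empty chamber top. Then I'll push the lever to its raised stop to make sure the bar drops in.

Run:
```python
from h import *
Rm=np.array([[c,-s],[s,c]])
for z in(.162,.176):
    q=Rm.T@(plane("top",357,203.3,z)[:2]-O);print("bar",z,q.round(4),[ (L,round(float(np.hypot(q[0]-.018*np.cos(L),z-.17-.018*np.sin(L))),4)) for L in(1.6,1.75,1.95)])
robot.movep(W(.13,.26),R)
robot.move_linear(W(.13,.20),v=.2)
r=robot.move_linear(W(.13,.125),v=.05,until_force=4);p=robot.read_tool_pos();print("touch",r,p[2],robot.read_force().round(1),robot.read_time_s())
d=.15-p[2];print("offset",d);open("d.txt","w").write(str(d))
robot.move_linear(W(.13,.225-d),v=.2)
robot.move_linear(W(.03,.222-d),v=.2)
r=robot.move_linear(W(-.025,.222-d),v=.06,until_force=6);print(r,(robot.read_tool_pos()-W(0,0)).round(4),robot.read_force().round(1))
robot.move_linear(W(.02,.24-d),v=.15);robot.move_linear(W(.02,.285-d),v=.3)
np.save("pics/s6.npy",robot.snapshot("scene"));print(robot.read_time_s())
```

```text
bar 0.162 [-0.0607  0.0005] [(1.6, 0.0656), (1.75, 0.063), (1.95, 0.0594)]
bar 0.176 [-0.0613  0.0014] [(1.6, 0.0619), (1.75, 0.0592), (1.95, 0.0556)]
touch False 0.12540544430419148 [ 0.   0.7 -0.1] 19.7167
offset 0.024594555695808512
True [-0.0169 -0.0018  0.1981] [0.8 0.4 4.3]
22.4167
```

The light touch found nothing down to nominal 0.125, so the tip is at least 25 mm above the reported TCP. The push stopped with mostly vertical force. I'll check the saved pictures numerically, which costs no robot time.

Run:
```python
from h import *
s5=np.load("pics/s5.npy").astype(int).sum(2)//3;s6=np.load("pics/s6.npy").astype(int).sum(2)//3
print(robot.read_tool_pos()-W(0,0),robot.read_opening(),robot.read_tcp_rot().round(3).tolist(),proj("scene",robot.read_tool_pos()).round(1),[proj("scene",robot.read_tool_pos()+[0,0,k]).round(1).tolist() for k in(.02,.03,.04)])
ch=" .:-=+*#%@"
f=lambda r:''.join(ch[min(9,k//26)] for k in r)
for v in range(160,222):print(v,f(s5[v,280:330]),'|',f(s6[v,280:330]))
```

```text
[0.01885113 0.00188323 0.26008839] 0.0026197689112344943 [[0.995, 0.096, 0.0], [0.096, -0.995, 0.0], [0.0, -0.0, -1.0]] [306.6 192.5] [[306.6, 187.4], [306.5, 184.8], [306.5, 182.2]]
160                  . ................. ...... ...... |      . .   .:............... ... .........   .. ..
161      ..      .   .......... .... .... ............ |           .::. ...... .  .........  .. ...... ....
162                   ...... . .. .. ................. |       .   :::. . . ..   .  .....  .. ... .... . ..
163   . .   .    .  ... . . ...... ... ... ........... |     .    ::::............... .......... .. ... ...
164         .         .... ....  ... .  .. ........... |         .:::::. .  . ..... ......... ..  .  ......
165 .      . .       ... .....  ..... ................ |    ..:::::::::. ........ . .. ...... . ...........
166         .    .   .. .. . . .. ... . .. ... ....... |  . .::-=-:::.:.   . ...... . .. ... .... .........
167      .           ... ........ ...... ............. |    ..-===-::::.       ... . ... .......  ........ 
168     .  ..   ..  ....... ........ ................
[... 5078 characters left out ...]
| -=:::=%%%%%%*+==-.-=-========+++++++++++%%%%%%%%%%
216 =::=@@%%%%%##%*=---=-==*#%%#########*%%%%%%%%%%%%% | =::=@%@%%%%%%*+==-===========++++++==+*%%%%%%%%%%%
217 .=%@%%%%%%%%##%*=-==-=*#%##########+%%%%%%%%%%%%%% | .=@@@%%%%%@*++*+=--===========+++===++%%%%%%%%%%%%
218 #%%%%%%%%%%%##%%+=-=+*%%######%#%++%%%%%%%%%%%%%%% | #@@%%%%%%%**++*#+==================+#%%%%%%%%%%%%%
219 %%%%%%%%%%%%%%#%%+==*%########%*=%%%%%%%%%%%%%%%%% | @@%%%%%%%%#**++**+===+=#######=+==#%###%%%%%%%%%%%
220 %%%%%%%%%%%%%%%#%%#+#######%%*+%%%%%%%%%%%%%%%%%%% | %%%%%%%%%%@#**+++++=+########**%%%%#####%%%%%%%%%%
221 %%%%%%%%%%%%%%%%#%%#*####%#%++%%%%%%%%%%%%%%%%%%%% | %%%%%%%%%%%#***+***+*###*###++###########%%%%%%%%%
```

The lever has moved on towards its raised stop: its right end corner went from about (306,189) to about (304,187). I'll do one clear top check of the bar against the hook before pressing.

Run:
```python
from h import *
robot.move_linear(W(.02,.30),v=.4); robot.movep(W(-.04,.34,-.24),R)
im=robot.snapshot("top").astype(int);np.save("pics/t7.npy",im);s7=robot.snapshot("scene");np.save("pics/s7.npy",s7)
g=im.sum(2)//3
for v in range(180,210):print(v,' '.join(f"{k:3d}" for k in g[v,344:370]))
s7=s7.astype(int).sum(2)//3;ch=" .:-=+*#%@"
for v in range(183,214):print(v,''.join(ch[min(9,k//26)] for k in s7[v,278:326]))
print(robot.read_time_s(), [proj("scene",W(.07*np.cos(L),.17+.07*np.sin(L),.018)).round(1).tolist() for L in(1.6,1.75,1.95)],[proj("top",W(x,.162,.028)).round(1).tolist() for x in(-.06,-.066,-.071,-.075)])
```

```text
180 233 234 225 210 229 233 234 233 234 235 234 235 235 236 236 237 231 227 215 215 230 234 232 232 231 231
181 231 233 227 200 226 231 232 233 229 231 232 230 229 231 230 227 203 182 180 221 229 230 233 232 233 232
182 232 234 226 185 215 196 191 193 176 170 168 154 152 144 144 142 126 122 143 186 186 202 231 234 231 231
183 232 234 228 166 182 162 133 127 120 117 116 107 104  99 102 106 106 110 118 129 131 157 225 235 233 232
184 232 235 228 149 131 134 115 109 114 115 116 119 121 119 118 117 115 107 111 129 125 134 205 232 233 232
185 233 234 218 144 118 125 116 107 106 107  97  96  92  90  90  87  87  81 107 157 143 136 199 231 234 232
186 234 233 198 123 106 124 113  91  86  83  81  81  80  78  80  79  80  79  97 137 142 137 196 232 234 233
187 234 231 172 110 103 145 140 101  78  85  80  86  83  82  83  82  80  77  97 133 139 127 180 231 234 232
188 234 226 162 114 119 152 150 103  80  80  81  80  81  80  83  80  82  81  87 113 119 121 176 231 235 232
189 230 210 165 125 142 148 150 113  87  81  86  88  89  91  83  84  85  87  92 111 123 123 179 232 234 231
190 231 211 169 130 
[... 3202 characters left out ...]
3 .  ..-=-.::.=:.-:.::--:---:--==-+@@%%%%%%%%%%%%%
204 ..  .:-=-::.:::::::::---:--==--*#%%%%%%%%%%%%%%%
205   .:=+==---:.::.:::--::::++=:.:--+%%%%%%%%%%%%%%
206 .:=%##==*=-=-:..-+=-:::-==:..:.-+%*%%%%%%%%%%%%%
207 -%%####+=%#=---====::-+=-...:-==-+%%%%%%%%%%%%%%
208 %#######+=##+-===:.:==-:..::===----%%%%%%%%%%%%%
209 #########+===-:-=:=+=: ..:-===-::--%%%%%%%%%%%%%
210 ##########===-.:---:...:-===-:::---%%%%%%%%%%%%%
211 ########+=--:.+@@+=+-::===--::===--%%%%%%%%%%%%%
212 ######+=-=::-+@@**==-====-::====#+*#%%%%%%%%%%%%
213 ####*===-.=%@*==#%-=@*--:::===*#%####%%%%%%%%%%%
23.75 [[307.5, 190.0], [305.3, 188.0], [302.5, 186.1]] [[348.3, 203.9], [348.5, 205.8], [348.6, 207.3], [348.8, 208.6]]
```

The lever is at its stop (about 1.95), and the bar has moved out to rows 205–206, beyond the lip edge at row 203. That fits a drop onto the foot, so I'll press the lever back and down along an arc.

Run:
```python
from h import *
d=.026
robot.movep(W(-.08,.30,0),R)
robot.move_linear(W(-.075,.215-d),v=.25)
print(robot.read_time_s(),robot.read_force().round(1))
pts=[(-.015,.215-d)]
for th in(1.35,1.1,.85,.6,.35,.15,0):
    pts.append((.055*np.cos(th)-.004*np.sin(th)-.011,.17+.055*np.sin(th)+.004*np.cos(th)-d))
for x,z in pts:
    r=robot.move_linear(W(x,z),v=.1,until_force=30);print(r,(robot.read_tool_pos()-W(0,0)).round(4),robot.read_force().round(1))
    if r:break
else:
    r=robot.move_linear(W(x,z-.02),v=.04,until_force=15);print("final",r,robot.read_tool_pos()[2],robot.read_force().round(1))
print(robot.read_time_s())
```

```text
25.3167 [ 0.7 -0.1  0.9]
False [-0.0152 -0.0014  0.1891] [-0.4 -0.2  0.1]
False [-0.0026 -0.0003  0.1989] [ 0.5  0.4 -0.4]
False [0.0102 0.0011 0.1943] [-0.9 -0.7  0.3]
False [0.0222 0.0022 0.1875] [-1.3 -0.2  0.4]
False [0.0321 0.0031 0.178 ] [-0.1  0.2  0.5]
False [0.0388 0.0038 0.1662] [-0.5 -0.5  0. ]
False [0.0421 0.0042 0.1553] [ 0.  -0.5 -0.2]
False [0.0433 0.0043 0.1473] [0.5 0.4 0.5]
final True 0.14115563070472814 [-3.3  0.4 11.1]
28.3833
```

Contact came late: 11 N up and 3 N back, as on a lever still tilted by about 0.3 rad. I'll keep pressing in short steps, tracking the force.

Run:
```python
from h import *
x=.0433
for k in range(10):
    z=robot.read_tool_pos()[2]
    r=robot.move_linear(W(x,z-.005),v=.05,until_force=25);F=robot.read_force();print(r,(robot.read_tool_pos()-W(0,0)).round(4),F.round(1))
    if r or F[2]>25 or z<.115:break
print(robot.read_time_s())
s=robot.snapshot("scene").astype(int).sum(2)//3;ch=" .:-=+*#%@"
for v in range(180,225):print(v,''.join(ch[min(9,k//26)] for k in s[v,278:340]))
print([(th,proj("scene",W(.07*np.cos(th),.17+.07*np.sin(th)+.004,.018)).round(1).tolist()) for th in(0,.3,.6)])
```

```text
False [0.0448 0.004  0.1409] [-9.8  2.3 32.6]
28.6333
180 .                .  . .:-:.:::-=::-:-:---:::-:..... ..........
181    . . .       .    ... :=-:::::::::::.:::-=-. .............. 
182                 .   .. . .-+==--:::::---=+-:. . ... .... .....
183 .                    ....  .-+++++++++++--...... ....  .......
184  .           .       ......   .:=====--.   .. .  :...... .....
185        .             . .. ...  .  .     .......  -... ........
186 .   .                ...... ..:... ... ..  ..... .............
187      .              .......  .................. .::-..........
188     . .             .  .................  ... .. .::-........ 
189 . .   .             . . . ................. .. . ::...........
190   .  .               ....   . ........... ... ...::... .......
191 . ..       .             ......... ........... .::...  =*- ...
192   .     . .     . .    .........................::... .%@#: ..
193   .  .         .    :..  .. .............. .. .::-..  *@@@#:  
194 .    .  .  .      :=%+. ............  .........:.-:. -@@%@@#-.
195 .                =%%%=  .............
[... 1336 characters left out ...]
 -=-:=.=******************+%%
216 #=-::=%@%%%%%%%*+-::-==+-:::......-=-:=.-******************+%%
217 =:.=%%%%%%%%%%%*++---==+=:::::....-=-:=:.-***+=*************+%
218  =*@%%%%%%%%%%%*+++----:.:::::....:--:=::.=+++++************+%
219 =@%%%%%%%%%%%%%*++++-::::-=::::.  :=-:=:::.-+++++*******+*+*+%
220 %%%%%%%%%%%%%%%%*++++-:-====::::  -=-::::::.:=+++=+****%*%*%%%
221 %%%%%%%%%%%%%%%%%*+++++======::::.-=-:::.:...:-+++=%%%%%%%%%%%
222 %%%%%%%%%%%%%%%%%#**+**=======:::::::::.:.:.:--+%%%#%%%%%%%%%%
223 %%%%%%%%%%%%%%%@@#***++=====++=:.::::::..::-:-=%%%#%%%%%%%%%%%
224 %%%%%%%%%%%@%%%%@@#*#+++=+-++++=:::::::----=+++%%%%%%%%%%%%%%%
[(0, [322.9, 221.2]), (0.3, [322.4, 215.9]), (0.6, [320.5, 209.5])]
```

Run:
```python
from h import *
robot.move_linear(W(.0433,.27),v=.4);robot.movep(W(.0,.31,-.2),R)
print(robot.read_time_s(),robot.read_force().round(1))
s=robot.snapshot("scene");t=robot.snapshot("top");np.save("pics/s8.npy",s);np.save("pics/t8.npy",t)
s=s.astype(int).sum(2)//3;g=t.astype(int).sum(2)//3;ch=" .:-=+*#%@"
for v in range(180,232):print(v,''.join(ch[min(9,k//26)] for k in s[v,278:340]),'|',''.join(ch[min(9,k//26)] for k in g[v-20,335:380]),v-20)
print([(th,proj("scene",W(.07*np.cos(th),.17+.07*np.sin(th)+.004,.018)).round(1).tolist(),proj("top",W(.07*np.cos(th),.17+.07*np.sin(th)+.004,.018)).round(1).tolist()) for th in(0,.3,.6,.9,1.2)])
```

```text
30.0083 [ 0.2  0.2 -0.4]
180  .................. ............... ............. .... ....... | %%%%%%%%%%%%%%%%%%%%%##*%%%%%%%%%%%%@%*%@%%%% 160
181 . .. ....... . .. . .... .............. .... .......... ...... | %%%%%%%%%%%%%#****++++==#%@%%%%%%%%%@%*%@@%%% 161
182 ..   ............ ....  . ..  .. .........   ..:. ..... ...... | %%%%%%%%%%%@%+====-===-=#%@%%%%%%%%%@%**%@@%% 162
183 . ....... ....... ...  ..................    =+#-............. | %%%%%%%%%%%%#+==========*%@%%%%%%%%%@%*=*%@@% 163
184   . .. ..... .......... ....... ....  ... .-=%%%#=.  ....... . | %%%%%%%%%%@%*===========*%@%%%%%%%%%%%#+=#%@@ 164
185 ... ........ .. ................. ..... .:=%%###%%=........... | %%%%%%%%%%@%#+=========+*%@%%%%%%%%%%@%#+=*%% 165
186 .. ....... ...   . ............... .  .:=%%#######%+.......... | %%%%%%%%%%@%#+=++==++++=*%@%%%%%%%%%%%@%#+=++ 166
187   .......... .....................  .:-%%#########%%-  ....... | %%%%%%%%%%%%#+=++++++++=*%@%%%%%%%%%%%@@%##*+ 167
188 . .. ............ . . ..............-#%############*:..  ..... | %%%%%%%%%%@%#++++++++++=+#@%%%%%%%%%%%%%@%@%% 168
189 
[... 4606 characters left out ...]
****++=======--::::::..... 207
228 %%%%%%%%%%%%%%%%%%%%%%%%%%%%%%%%+=++=-++++=+=#%%%%%%%%%%%%%%%% | *****%%%####*+=======-=-:::::.....:..:.:::::: 208
229 %%%%%%%%%%%%%%%%%%%%%%%%%%%%%%%%%*=+++++==+#%#%%%%%%%%%%%%%%%% | #*+==+++=====-:::::.......:::.::::::::::::::: 209
230 %%%%%%%%%%%%%%%%%%%%%%%%%%%%%%%%%%*=====+=##%%%%%%%%%%%%%%%%%% | ==-:::::....:.::.::.:.::::::::::::::::::::::: 210
231 %%%%%%%%%%%%%%%%%%%%%%%%%%%%%%%%%%%*==+=#%#%%%%%%%%%%%%%%%%%%% | ........::.:::::::::::::::::::::::::::::::::: 211
[(0, [322.9, 221.2], [347.8, 162.4]), (0.3, [322.4, 215.9], [348.1, 162.5]), (0.6, [320.5, 209.5], [348.6, 164.6]), (0.9, [317.4, 202.6], [349.2, 168.6]), (1.2, [313.4, 196.1], [349.9, 174.2])]
```

The lever lies flat, with its end at top row 161 as predicted. The low press force makes me doubt the hooking, so I'll measure the door gap before and after.

Run:
```python
import numpy as np
def ed(g,col,lo,hi):
    # gap dark centroid edges: box edge(fall), door edge(rise), door outer(fall) by half-level crossing
    c=g[lo:hi,col-1:col+2].mean(1);out=[];
    for i in range(len(c)-1):
        if (c[i]-145)*(c[i+1]-145)<0: out.append(round(lo+i+(c[i]-145)/(c[i]-c[i+1]),2))
    return out
T={k:np.load(f"pics/{k}.npy").astype(int).sum(2)/3 for k in("t5","t7","t8")}
for col in(322,328,334,338,374,380,386,392):print(col,{k:ed(T[k],col,186,216) for k in T})
g=T["t8"].astype(int)
for v in range(195,209):print(v,' '.join(f"{k:3d}" for k in g[v,344:370]))
```

```text
322 {'t5': [np.float64(198.69), np.float64(201.68), np.float64(210.44)], 't7': [np.float64(198.69), np.float64(201.68), np.float64(210.46)], 't8': [np.float64(198.64), np.float64(200.38), np.float64(209.05)]}
328 {'t5': [np.float64(197.86), np.float64(201.17), np.float64(210.03)], 't7': [np.float64(197.87), np.float64(201.17), np.float64(210.03)], 't8': [np.float64(197.81), np.float64(199.89), np.float64(209.03)]}
334 {'t5': [np.float64(197.3), np.float64(200.44), np.float64(210.44)], 't7': [np.float64(197.3), np.float64(200.42), np.float64(210.45)], 't8': [np.float64(197.27), np.float64(199.3), np.float64(209.62)]}
338 {'t5': [np.float64(196.9), np.float64(200.24), np.float64(209.22)], 't7': [np.float64(196.89), np.float64(200.23), np.float64(209.21)], 't8': [np.float64(196.85), np.float64(198.9), np.float64(208.72)]}
374 {'t5': [np.float64(193.51), np.float64(196.59), np.float64(206.24)], 't7': [np.float64(193.51), np.float64(196.52), np.float64(206.23)], 't8': [np.float64(193.41), np.float64(195.44), np.float64(205.77)]}
380 {'t5': [np.float64(192.8), np.float64(196.22), np.float6
[... 1415 characters left out ...]
 125 127 125 124 121 124 171 228 229 225 225 225 224
203 230 231 233 232 228 229 235 227 158 121 127 131 131 131 131 130 128 121 121 158 224 226 222 222 222 223
204 230 231 232 234 234 235 238 234 167 129 129 132 129 132 131 132 130 120 118 151 198 205 195 191 192 187
205 230 229 229 229 230 229 231 221 149 122 127 128 132 137 142 149 149 135 134 146 161 170 159 155 153 151
206 216 207 202 200 200 198 196 180 145 144 141 143 148 154 158 159 162 167 166 167 170 198 181 170 137 111
207 174 171 169 168 163 169 184 188 185 186 176 179 175 178 148 132 118 118 115 109 105 121 111 101  81  64
208 201 189 191 181 137 125 123 125 121 117 108 111 103 109  84  77  63  63  60  55  51  51  51  51  50  54
```

The door has drawn in by about 1.3 px (4.2 mm), to about 0.018 rad, and it holds there with the arm away and the lever flat. Handing in.

```bash
python3 -c "
from station import robot
print(robot.read_time_s(),robot.read_force().round(1));print(robot.finish_job())"
```

```text
30.1083 [ 0.7  0.1 -0.5]
the job is handed in; nothing more can be done
None
```

The latch is closed and I've handed the job in at 30.1 s: the loop is over the keeper, the lever lies flat, and the door holds drawn in at about 0.018 rad with the arm clear.

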